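# Charge the mixing bottle with its agitator balls

## Task

Before the ink is filled in, put the four steel mixing balls into the open aluminium bottle: carry them over level in their pouring tray, rest its spout on the bottle's rim with the lip just inside the mouth, and only then tilt it so that all four balls run in and none falls on the table. Then set the empty tray down upright on the table and let go, leaving the bottle standing and the screw cap, ink tin, tape measure and quoin key where they lie.

Things in the scene. Friction and masses are not known exactly. Their poses are not given: they have to be found in the camera images.
- tray: Loose sheet-steel pouring tray, about 0.26 kg, 150 mm long (x -66 to 84), 46 wide at its feet, 76 high. Origin: table level below the grip; +x along the spout, z up. Flat trough (x -64 to 12, floor z 7, inside 26 wide, walls to z 34), 22 degree ramp up (x 12 to 44), level spout (x 44 to 78). Balls stay in within 15 degrees of level and run out at a nose-down tilt of 35 to 45 degrees.
- tray_grip (a point): Centre of the tray's wooden bridge grip, on the tray at (0, 0, 67 mm): a bar across the tray, 14 mm thick along x, 35 mm long along y with the equally thick steel straps at its ends, z 58 to 76. Take it from above, fingers closing along the tray's x. Axes as the tray's.
- tray_lip (a point): Tip of the spout's lip, mid-width, on the tray at (83, 0, 16 mm). The spout is level, x 44 to 78, floor z 20, flat underside z 18, outside 25 and inside 21 mm wide, walls to z 29-34; from x 78 to 84 its floor turns down 4 mm as a lip (lowest edge z 14), which hangs inside the mouth when the underside rests on a rim. Axes as the tray's.
- mixing_bottle: Round spun-aluminium bottle, loose, about 0.5 kg, upright, 92 mm diameter, 130 mm high; shoulder z 84 to 114, then a narrow open neck (48 mm outside, 42 mm inside diameter). Origin: centre of its underside; z up. Any side of the mouth may be poured from.
- bottle_mouth (a point): Centre of the bottle's open mouth in the plane of its rim, 130 mm above its underside; inside diameter 42 mm. z points up out of the bottle.
- ball_0: Steel mixing ball 1 of 4 (all alike), 16 mm diameter, 17 g, loose in the tray's trough at the start. Origin: its centre.
- ball_1: Steel mixing ball 2 of 4 (all alike), 16 mm diameter, 17 g, loose in the tray's trough at the start. Origin: its centre.
- ball_2: Steel mixing ball 3 of 4 (all alike), 16 mm diameter, 17 g, loose in the tray's trough at the start. Origin: its centre.
- ball_3: Steel mixing ball 4 of 4 (all alike), 16 mm diameter, 17 g, loose in the tray's trough at the start. Origin: its centre.
- screw_cap: Bystander: the bottle's black ribbed screw cap, 56 mm diameter, 19 mm high, lying on the table top side up. Origin: centre of its underside.
- ink_tin: Bystander: round printing-ink tin with its lid on, 97 mm diameter, 80 mm high. Origin: centre of its underside.
- tape_measure: Bystander: black round pocket tape, 66 x 64 x 31 mm. Origin: centre of its underside.
- quoin_key: Bystander: T-handled steel key lying flat, 88 x 129 x 17 mm. Origin: centre of its underside.

How it is judged:
By the outcome, as a careful person would: the job done as asked, in the order asked, and still so for the second after the job is handed in, with the robot touching nothing.
It also fails if it takes over 72 s, if anything falls off the work surface, if the arm or the gripper's body presses on something with over 40 N, if the wrist force passes 120 N, or if a joint passes its speed limit or range.

## Robot

A 6-joint arm with a two-finger parallel gripper is mounted at the origin on a cart in front of the work surface, level with it; the furniture and walls round the work are solid. World frame = base frame: x ahead of the robot, y to its left, z up, the work surface at z = 0. Lengths are in m, angles in rad, forces in N, time in s.
With the tool pointing down it reaches from about 0.35 to 0.975 m from the base axis. Payload 4.9 kg.
Tool frame: the origin (TCP) lies midway between the tips of the shut fingers; the grasp point (between the pads) lies 19 mm behind it; x points along the fingers, y is the direction in which the jaws open and shut, and the axes are right-handed (so a half turn about x gives the same grasp; the last joint's range is limited). The gripper opens to 85 mm and grips with 20 to 120 N. Pads are 22 mm wide; open, the fingers measure 114 mm over their backs; the gripper's body (76 mm by 85 mm) begins 54 mm behind the grasp point. The pads swing forward as they close: fully open they stand 13 mm farther back than shut.
Start: joints at [1.163, 0.053, 1.613, -0, 1.476, -0.119], TCP at [0.178, 0.599, 0.231] pointing down, gripper open.
Joint ranges: [-3.01, 3.01], [-1.01, 2.22], [0.06, 2.58], [-1.02, 4.17], [0.09, 2.62], [-3.14, 3.14]. Speed limits (rad/s): [2.57, 2.57, 3.14, 3.14, 3.14, 3.14].

## Interface

Orientations are given as a unit quaternion [w, x, y, z].
In Python, from plant import manip gives the robot as it stands.
- The arm moves only by the tool send_rows, never from a script. Its argument "motion" is a list that holds one entry, the list of rows, each a list of 6 numbers: the shift along the world's x, y, z in cm, then the turn, a rotation vector about the world's x, y, z in rad. A call has 1 to 12 rows; each row shifts and turns the commanded pose from where the row before left it; what a row does not reach is not made up. A row lasts 1/12 s, in which the tool goes at most 41.7 mm and 7.16 degrees, less where a joint would pass 70% of its speed; a pose out of reach is approached as far as the arm can. A call with a gripper value outside its range is refused whole. "fingers" is the closure, from 0 (fully open) to 1 (shut), set as the call begins (left out, the last holds). The fingers move at their own pace and stop on an object; the grip force is fixed at half the most. Time passes only in rows, so rows that do not move let the fingers close. It gives the time, the measured TCP pose, the force and the opening at its end, in the units of the state.
- manip.state(): the state, without advancing time (a new reading comes with each control period).
- manip.grab_frame(name): name is "scene" or "top" or "wrist"; returns the picture (420x560x3 uint8, red, green, blue); there is no depth.
- manip.calibration(name): a dict with "mtx" (3x3 intrinsics, pixels), "cam_to_world" (4x4, takes a point from camera to world coordinates); the wrist camera has in their place "hand_eye" (4x4, takes a point from camera to tool coordinates, whose origin is the TCP and whose axes are the tool frame's). Camera axes: x right, y up, looking along -z (the intrinsics and any distortion apply to the point x, -y, -z); pixel columns grow to the right and rows downward; lengths in m; the calibration is good to about 2 mm. A picture is of the moment at which its call begins: read the wrist's pose just before it. calibration takes no time and is no camera call.
- manip.job_done(): hands the job in, once; it reports no verdict.
Trained networks look in the newest picture that a camera, given by its name, has taken for a name from the list of things; names that differ only in an ending like _2 or _b are one class to them, and where a whole thing is asked for, a point or a joint stands for the part that bears it (a point fixed in the world has none). Each returns a list of dicts, best first, with "confidence" (0 to 1); they miss things now and then, are a little off and sometimes report something else, mostly with a low value. They report only what shows in the picture. A call takes as long as a camera call.
- manip.boxes_of(query, camera): "centre" ([x, y, z] in m, in the coordinates of the camera as it stood for that picture, good to about 4 mm: the middle of the surface that is visible of it).
- manip.trace(query, camera): "region" (420x560 bool, what is visible of it).
- manip.landmark_of(query, camera): "centre" ([x, y, z] in m, in the coordinates of the camera as it stood for that picture, good to about 4 mm: a listed point, or the origin of a listed thing).
The state is a dict: "time": time; "joint_pos": joint angles; "joint_vel": joint speeds; "joint_efforts": joint torques, N m; "tool_pos": TCP position; "tool_rot": TCP orientation; "contact_force": force on the tool from outside, world axes, zero at the start; "ft_torque": the same for the moment, N m; "gripper_width": opening from 0.0 (shut) to 1.0 (fully open).
Only numpy, scipy, OpenCV 4.12 (cv2) and the standard library are available. Lean on these libraries where they do the work, as an engineer would, in place of code of your own. Each camera call takes 0.05 s, during which the arm holds its last target.

## Working session

There is one attempt and no reset: what is moved stays moved. The work goes in short steps, Python scripts to look and compute and a tool call to move; the robot and the scene stay as the last step left them, time stands still between calls to the robot, and variables do not carry over. Pictures are saved under pics/ and viewed, and the job is handed in when it is done.

Besides the shell and the picture viewer there is one more tool, called after "Request:" as name([rows], argument=value, ...), one row to a line, values as JSON. send_rows: Moves the arm, as the interface text tells. Its arguments: {"type":"object","properties":{"motion":{"type":"array","items":{"type":"array","items":{"type":"array","items":{"type":"number"}}}},"fingers":{"type":"number"}},"required":["motion"]}

```bash
mkdir -p pics; ls; cat > h.py <<'E'
from plant import manip
import numpy as np, cv2
from scipy.spatial.transform import Rotation as R
def c2w(cam,st=None):
    c=manip.calibration(cam)
    if 'cam_to_world' in c: return np.array(c['cam_to_world'])
    st=st or manip.state(); T=np.eye(4); q=st['tool_rot']
    T[:3,:3]=R.from_quat([q[1],q[2],q[3],q[0]]).as_matrix(); T[:3,3]=st['tool_pos']
    return T@np.array(c['hand_eye'])
def w(T,p): return (T@np.r_[p,1])[:3]
def proj(cam,P,T=None):
    T=c2w(cam) if T is None else T
    K=np.array(manip.calibration(cam)['mtx']); p=(np.linalg.inv(T)@np.r_[P,1])[:3]
    q=K@np.array([p[0],-p[1],-p[2]]); return q[:2]/q[2]
def ray(cam,uv,z,T=None):
    T=c2w(cam) if T is None else T
    K=np.array(manip.calibration(cam)['mtx']); d=np.linalg.inv(K)@np.r_[uv,1]; d=T[:3,:3]@np.array([d[0],-d[1],-d[2]])
    o=T[:3,3]; return o+d*(z-o[2])/d[2]
def snap(cam,name):
    im=np.array(manip.grab_frame(cam)); cv2.imwrite(f'pics/{name}.png',im[:,:,::-1]); return im
E
python3 - <<'E'
from h import *
np.set_printoptions(precision=4,suppress=True)
print(manip.calibration('scene'),manip.calibration('top').keys())
s=manip.state();print(s)
for cam in ['scene','top','wrist']:
    T=c2w(cam); snap(cam,cam+'0'); print(cam,T[:3,3])
    for q in ['tray','tray_grip','tray_lip','mixing_bottle','bottle_mouth','ball_0','screw_cap','ink_tin','tape_measure','quoin_key']:
        for r in manip.landmark_of(q,cam)[:4]: print(q,round(r['confidence'],2),w(T,r['centre']),proj(cam,w(T,r['centre']),T).round())
E
```

```text
pics
{'mtx': array([[488.0123,   0.    , 275.3754],
       [  0.    , 488.0123, 215.085 ],
       [  0.    ,   0.    ,   1.    ]]), 'cam_to_world': array([[ 0.4996,  0.5564, -0.664 , -0.0762],
       [-0.8662,  0.3261, -0.3786, -0.5229],
       [ 0.0059,  0.7643,  0.6448,  0.7952],
       [ 0.    ,  0.    ,  0.    ,  1.    ]])} dict_keys(['mtx', 'cam_to_world'])
{'time': 0.0, 'joint_pos': array([ 1.163 ,  0.0534,  1.6143, -0.    ,  1.476 , -0.119 ]), 'joint_vel': array([-0.0003,  0.001 ,  0.0005, -0.0017,  0.0008, -0.    ]), 'joint_efforts': array([  0.0004, -39.3688, -37.0174,  -0.0002,   0.0071,   0.    ]), 'tool_pos': array([0.1778, 0.5986, 0.2301]), 'tool_rot': array([ 0.6996,  0.1011,  0.6999, -0.1024]), 'contact_force': array([ 0.089 , -0.0305,  0.1381]), 'ft_torque': array([ 0.009 ,  0.0136, -0.0259]), 'gripper_width': 1.0002159813023679}
scene [-0.0762 -0.5229  0.7952]
tray 0.97 [ 0.493  -0.2057 -0.0053] [278. 307.]
tray 0.57 [ 0.796   0.0613 -0.0055] [248. 191.]
tray_grip 0.81 [ 0.4887 -0.209   0.0637] [278. 287.]
tray_grip 0.68 [ 0.4921 -0.2072  0.0119] [278. 303.]
tray_lip
[... 649 characters left out ...]
y_grip 0.62 [0.5086 0.0941 0.1292] [186. 264.]
tray_lip 0.83 [ 0.5673 -0.1773  0.0145] [310. 237.]
mixing_bottle 0.94 [ 0.5047  0.0999 -0.0015] [197. 267.]
bottle_mouth 0.75 [0.5081 0.0935 0.1266] [187. 265.]
ball_0 0.46 [ 0.4795 -0.2139  0.0135] [326. 273.]
ball_0 0.44 [ 0.4588 -0.2222  0.0122] [330. 282.]
ball_0 0.43 [0.5081 0.0967 0.1287] [185. 265.]
ball_0 0.41 [ 0.4357 -0.2287  0.0154] [333. 292.]
screw_cap 0.59 [0.6763 0.0345 0.0013] [223. 196.]
ink_tin 0.72 [ 0.8013  0.0631 -0.001 ] [211. 148.]
tape_measure 0.72 [ 0.4898 -0.2112  0.0042] [325. 269.]
tape_measure 0.69 [ 0.7664 -0.1692  0.0063] [303. 158.]
quoin_key 0.95 [ 0.724  -0.3265  0.0038] [367. 173.]
wrist [0.1034 0.6204 0.373 ]
```

View pics/scene0.png

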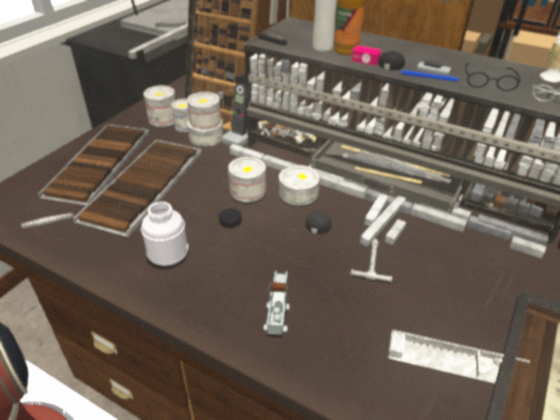

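View pics/top0.png

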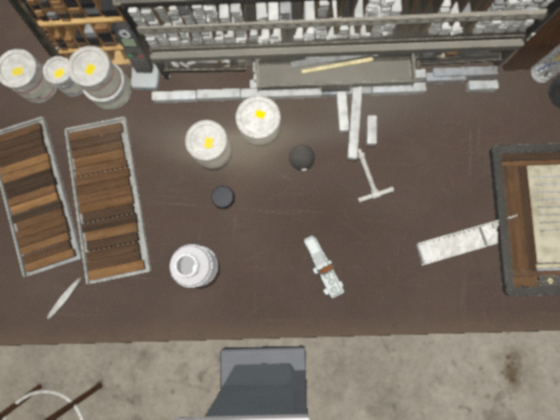

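The scene picture shows the tray at about (278,300) with its spout pointing away up and right, and the bottle at (165,235). In the top picture the tray is at (325,268) with its lip at (310,237), and the bottle mouth is at (187,265). Cap (223,196), tape (302,157), key (375,180) and tin (208,145 or 258,118) are all clear of the path. The estimates from the two cameras agree: tray at about (0.492, -0.208) with yaw about 22.6°, and bottle at (0.506, 0.095).

Next I move above the tray and turn to its yaw.

Request:
send_rows([
  [[1.3, -3.36, 0, 0, 0, -0.037], [1.3, -3.36, 0, 0, 0, -0.037], [1.3, -3.36, 0, 0, 0, -0.037], [1.3, -3.36, 0, 0, 0, -0.037], [1.3, -3.36, 0, 0, 0, -0.037], [1.3, -3.36, 0, 0, 0, -0.037], [1.3, -3.36, 0, 0, 0, -0.037], [1.3, -3.36, 0, 0, 0, -0.037], [1.3, -3.36, 0, 0, 0, -0.037], [1.3, -3.36, 0, 0, 0, -0.037], [1.3, -3.36, 0, 0, 0, -0.037], [1.3, -3.36, 0, 0, 0, -0.037]],
], fingers=0)

```text
time: 2.65
tool_pos: [0.3342, 0.1944, 0.2316]
tool_rot: [0.66, 0.254, 0.66, -0.253]
contact_force: [1.2, 0.7, 0.8]
gripper_width: 0.998
```

Request:
send_rows([
  [[1.3, -3.36, 0, 0, 0, -0.037], [1.3, -3.36, 0, 0, 0, -0.037], [1.3, -3.36, 0, 0, 0, -0.037], [1.3, -3.36, 0, 0, 0, -0.037], [1.3, -3.36, 0, 0, 0, -0.037], [1.3, -3.36, 0, 0, 0, -0.037], [1.3, -3.36, 0, 0, 0, -0.037], [1.3, -3.36, 0, 0, 0, -0.037], [1.3, -3.36, 0, 0, 0, -0.037], [1.3, -3.36, 0, 0, 0, -0.037], [1.3, -3.36, 0, 0, 0, -0.037], [0, 0, 0, 0, 0, 0]],
])

```text
time: 3.65
tool_pos: [0.478, -0.1786, 0.2311]
tool_rot: [0.595, 0.383, 0.594, -0.384]
contact_force: [-0.7, 0.5, 0.3]
gripper_width: 1.0
```

```bash
python3 - <<'E'
from h import *
np.set_printoptions(precision=4,suppress=True)
s=manip.state();print(s['time'],s['joint_pos'],s['tool_pos'],s['tool_rot'])
T=c2w('wrist',s); snap('wrist','w1'); print(T)
for q in ['tray','tray_grip','tray_lip','ball_0']:
    for r in manip.landmark_of(q,'wrist')[:4]: print(q,round(r['confidence'],2),w(T,r['centre']),proj('wrist',w(T,r['centre']),T).round())
for q in ['tray_grip']:
    for r in manip.boxes_of(q,'wrist')[:4]: print(q,round(r['confidence'],2),w(T,r['centre']),proj('wrist',w(T,r['centre']),T).round())
E
```

```text
3.65 [-0.5025 -0.2269  1.8755 -0.0017  1.492  -0.9273] [ 0.478  -0.1786  0.2311] [ 0.5946  0.3827  0.5938 -0.3839]
[[ 0.9109 -0.3927 -0.1266  0.4458]
 [ 0.4126  0.8672  0.2786 -0.1084]
 [ 0.0004 -0.3061  0.952   0.3727]
 [ 0.      0.      0.      1.    ]]
tray 0.83 [ 0.491  -0.2038  0.0033] [287. 201.]
tray_grip 0.64 [ 0.4933 -0.2104  0.0654] [286. 224.]
tray_grip 0.18 [ 0.4464 -0.2292  0.0145] [244. 208.]
tray_lip 0.86 [ 0.5633 -0.1716  0.0156] [354. 205.]
ball_0 0.52 [ 0.4436 -0.2272  0.0131] [242. 205.]
ball_0 0.51 [ 0.48   -0.2149  0.0122] [275. 208.]
ball_0 0.44 [ 0.4617 -0.2248  0.015 ] [257. 210.]
tray_grip 0.94 [ 0.4949 -0.2044  0.021 ] [290. 207.]
```

View pics/w1.png

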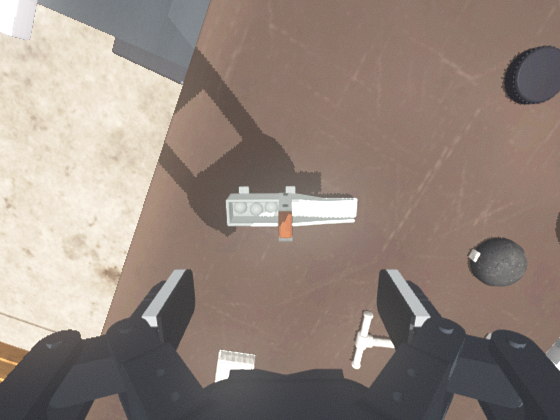

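The wrist view shows the tray level across the picture. The balls are at (240,208), (257,210) and (271,209), the wooden grip at (286,222), and the lip at (356,208). The jaws are already parallel to the tray axis (24.4°). Grip is at about (0.492, -0.208). Centring and descending now.

Request:
send_rows([
  [[0.7, -1.45, -1, 0, 0, 0], [0.7, -1.5, -1.5, 0, 0, 0], [0, 0, -2, 0, 0, 0], [0, 0, -2, 0, 0, 0], [0, 0, -2, 0, 0, 0], [0, 0, -1.5, 0, 0, 0], [0, 0, 0, 0, 0, 0], [0, 0, 0, 0, 0, 0]],
])

```text
time: 4.62
tool_pos: [0.4905, -0.202, 0.1309]
tool_rot: [0.595, 0.381, 0.596, -0.381]
contact_force: [0.4, -0.5, 0.5]
gripper_width: 1.001
```

```bash
python3 - <<'E'
from h import *
np.set_printoptions(precision=4,suppress=True)
s=manip.state();print(s['time'],s['joint_pos'],s['tool_pos'],s['tool_rot'])
T=c2w('wrist',s); snap('wrist','w2')
for q in ['tray','tray_grip','tray_lip']:
    for r in manip.landmark_of(q,'wrist')[:4]: print(q,round(r['confidence'],2),w(T,r['centre']),proj('wrist',w(T,r['centre']),T).round())
# where grip should be if centred
for z in (.058,.067,.076): print(z,proj('wrist',np.array([*s['tool_pos'][:2],z]),T))
E
```

```text
4.6167 [-0.5311 -0.0887  1.925   0.      1.3068 -0.9635] [ 0.4905 -0.202   0.1309] [ 0.5951  0.3811  0.5962 -0.3811]
tray 0.92 [ 0.4924 -0.2055 -0.0007] [286. 205.]
tray_grip 0.77 [ 0.4946 -0.209   0.0687] [287. 239.]
tray_lip 0.91 [ 0.5649 -0.1722  0.0159] [380. 211.]
0.058 [285.8784 222.8881]
0.067 [285.8984 227.2627]
0.076 [285.92   231.9935]
```

View pics/w2.png

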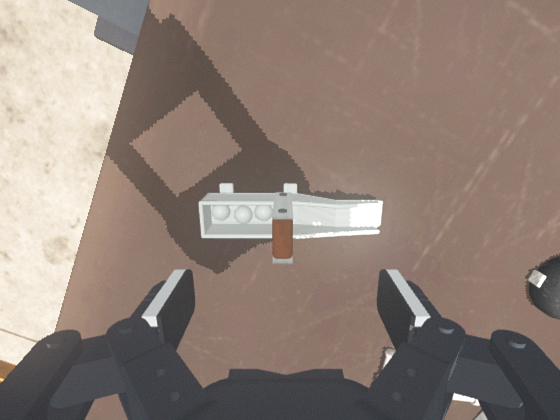

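The wrist view shows the bar at about (283,236). A centred bar would appear at (286,232), so I correct by about (-1, -3.5) mm, then descend and close.

Request:
send_rows([
  [[-0.1, -0.35, -1, 0, 0, 0], [0, 0, -1.5, 0, 0, 0], [0, 0, -1.5, 0, 0, 0], [0, 0, -1.5, 0, 0, 0], [0, 0, -1.5, 0, 0, 0], [0, 0, -1, 0, 0, 0], [0, 0, -0.3, 0, 0, 0], [0, 0, 0, 0, 0, 0], [0, 0, 0, 0, 0, 0]],
])

```text
time: 5.57
tool_pos: [0.4904, -0.207, 0.0488]
tool_rot: [0.596, 0.382, 0.595, -0.382]
contact_force: [-0.0, -0.2, 0.6]
gripper_width: 1.001
```

Request:
send_rows([
  [[0, 0, 0, 0, 0, 0], [0, 0, 0, 0, 0, 0], [0, 0, 0, 0, 0, 0], [0, 0, 0, 0, 0, 0], [0, 0, 0, 0, 0, 0], [0, 0, 0, 0, 0, 0], [0, 0, 0, 0, 0, 0], [0, 0, 0, 0, 0, 0], [0, 0, 0, 0, 0, 0], [0, 0, 0, 0, 0, 0], [0, 0, 0, 0, 0, 0], [0, 0, 0, 0, 0, 0]],
], fingers=1)

```text
time: 6.57
tool_pos: [0.4903, -0.2068, 0.0487]
tool_rot: [0.596, 0.382, 0.595, -0.381]
contact_force: [-0.6, 0.6, 2.0]
gripper_width: 0.154
```

```bash
python3 - <<'E'
from h import *
s=manip.state();print(s['time'],s['tool_pos'],s['contact_force'],s['gripper_width'])
snap('wrist','w3')
E
```

```text
6.5667 [ 0.49034944 -0.20682157  0.04866276] [-0.60062914  0.58142441  1.99697976] 0.15441236696998634
```

View pics/w3.png

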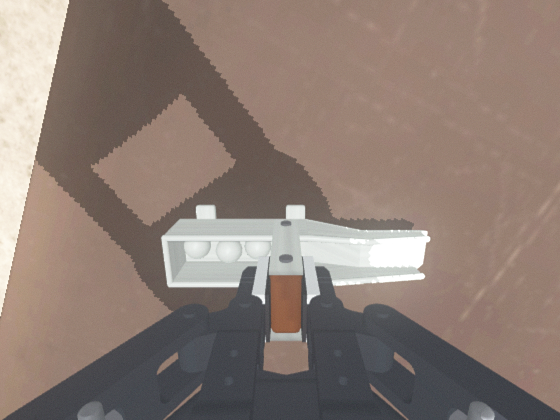

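The jaws closed on the bar (opening 0.154, about 13 mm). The picture shows both pads on the bridge at (285,280), three balls visible at (197,245), (229,250) and (258,246), and the fourth behind the bridge. Lifting gently.

Request:
send_rows([
  [[0, 0, 0.2, 0, 0, 0], [0, 0, 0.5, 0, 0, 0], [0, 0, 1, 0, 0, 0], [0, 0, 1.3, 0, 0, 0], [0, 0, 1.6, 0, 0, 0], [0, 0, 1.8, 0, 0, 0], [0, 0, 1.8, 0, 0, 0], [0, 0, 1.8, 0, 0, 0], [0, 0, 1.8, 0, 0, 0], [0, 0, 1.4, 0, 0, 0], [0, 0, 0.8, 0, 0, 0], [0, 0, 0, 0, 0, 0]],
])

```text
time: 7.62
tool_pos: [0.4912, -0.2074, 0.1917]
tool_rot: [0.597, 0.382, 0.593, -0.381]
contact_force: [1.0, 0.3, -3.4]
gripper_width: 0.149
```

```bash
python3 - <<'E'
from h import *
np.set_printoptions(precision=4,suppress=True)
s=manip.state();print(s['time'],s['joint_pos'],s['tool_pos'],s['tool_rot'],s['contact_force'],s['gripper_width'])
for cam in ['wrist','scene','top']:
  T=c2w(cam,s); snap(cam,cam+'4')
  for q in ['tray','tray_grip','tray_lip','bottle_mouth','mixing_bottle']:
    for r in manip.landmark_of(q,cam)[:1]: print(cam,q,round(r['confidence'],2),w(T,r['centre']),proj(cam,w(T,r['centre']),T).round())
im=cv2.imread('pics/scene4.png');cv2.imwrite('pics/scene4c.png',cv2.resize(im[150:360,120:400],None,fx=2.8,fy=2.8,interpolation=cv2.INTER_CUBIC))
im=cv2.imread('pics/top4.png');cv2.imwrite('pics/top4c.png',cv2.resize(im[200:320,150:350],None,fx=4,fy=4,interpolation=cv2.INTER_CUBIC))
E
```

```text
7.6167 [-0.5391 -0.1442  1.87   -0.0001  1.4104 -0.9702] [ 0.4912 -0.2074  0.1917] [ 0.5973  0.3815  0.5935 -0.3815] [ 0.9613  0.2632 -3.3721] 0.14923597733698937
wrist tray 0.88 [ 0.4914 -0.2056  0.144 ] [287. 233.]
wrist tray_grip 0.65 [ 0.4943 -0.2106  0.2095] [290. 300.]
wrist tray_lip 0.85 [ 0.5685 -0.1741  0.1574] [424. 247.]
scene tray 0.69 [ 0.4923 -0.2066  0.1359] [279. 260.]
scene tray_grip 0.83 [ 0.4897 -0.2067  0.2017] [278. 235.]
scene tray_lip 0.78 [ 0.5649 -0.1739  0.151 ] [283. 226.]
scene bottle_mouth 0.88 [0.5032 0.0971 0.1284] [158. 208.]
scene mixing_bottle 0.97 [ 0.5064  0.0959 -0.0021] [168. 251.]
top tray_lip 0.55 [ 0.5655 -0.1784  0.155 ] [313. 233.]
top bottle_mouth 0.97 [0.5086 0.096  0.1272] [185. 264.]
top mixing_bottle 0.68 [0.5073 0.0996 0.0005] [197. 266.]
```

View pics/scene4c.png

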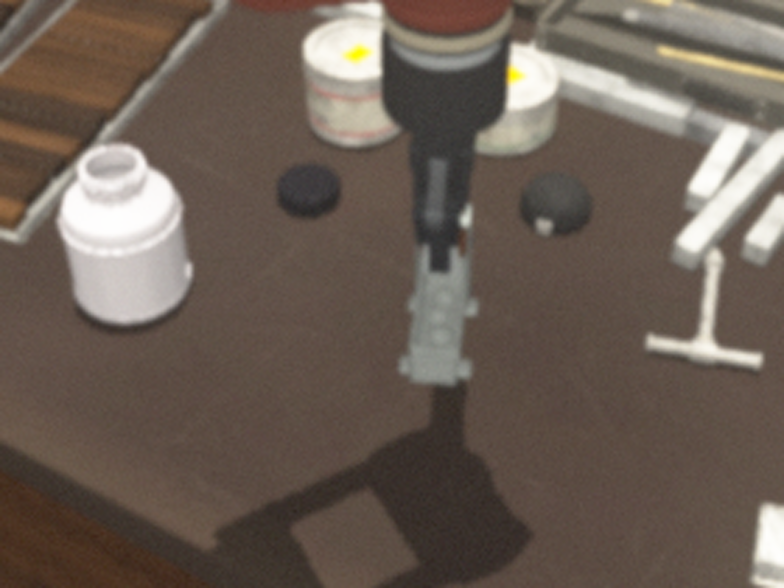

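View pics/top4c.png

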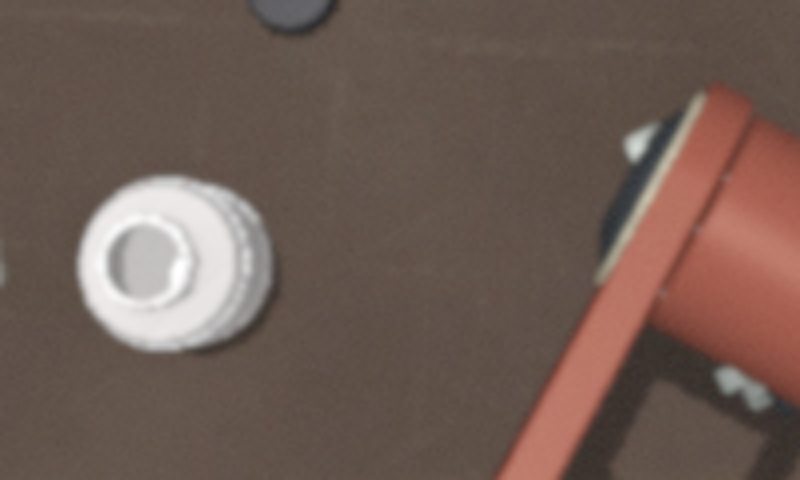

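View pics/wrist4.png

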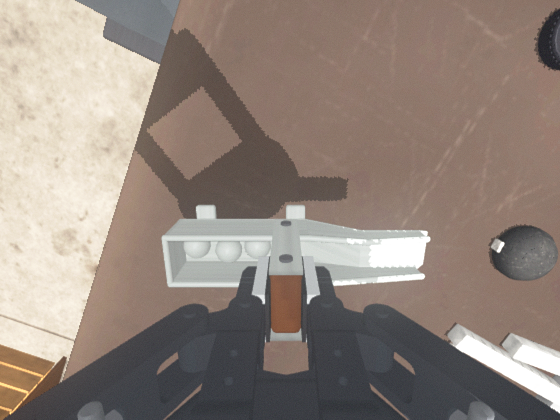

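The wrist view is unchanged from before the lift, so there was no slip. The tray is level with its lip at (425,250), and the balls are still in. The top crop shows the rim ring centred at about crop (148,262), which is pixel (187,265.5). In the scene crop the rim is at about (112,171), which is pixel (160,211). Next I refine the mouth position from these.

```bash
python3 - <<'E'
from h import *
np.set_printoptions(precision=4,suppress=True)
print(ray('top',(187,265.5),.13),ray('scene',(160,211),.13))
for cam in ['top','scene']:
    im=cv2.imread(f'pics/{cam}4.png').copy(); 
    for c in [(.506,.095)]:
        big=cv2.resize(im[180:290,130:230] ,None,fx=6,fy=6,interpolation=cv2.INTER_CUBIC)
        for r,z,col in ((.024,.13,(0,0,255)),(.021,.13,(0,255,0)),(.046,.08,(255,0,0)),(.046,.0,(255,0,255))):
            pts=[(proj(cam,np.array([c[0]+r*np.cos(a),c[1]+r*np.sin(a),z]))-[130,180]+.5)*6-.5 for a in np.linspace(0,6.29,60)]
            cv2.polylines(big,[np.int32(np.round(pts))],True,col,1)
        cv2.imwrite(f'pics/fit_{cam}.png',big[:590])
E
```

```text
[0.5058 0.0918 0.13  ] [0.496  0.0864 0.13  ]
```

View pics/fit_top.png

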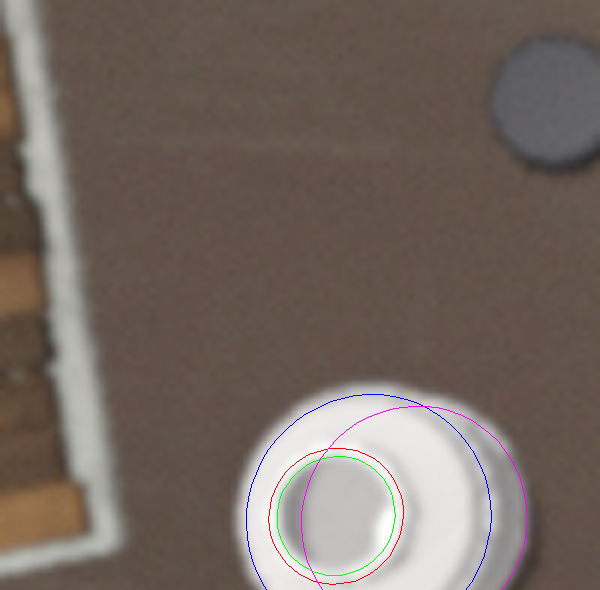

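View pics/fit_scene.png

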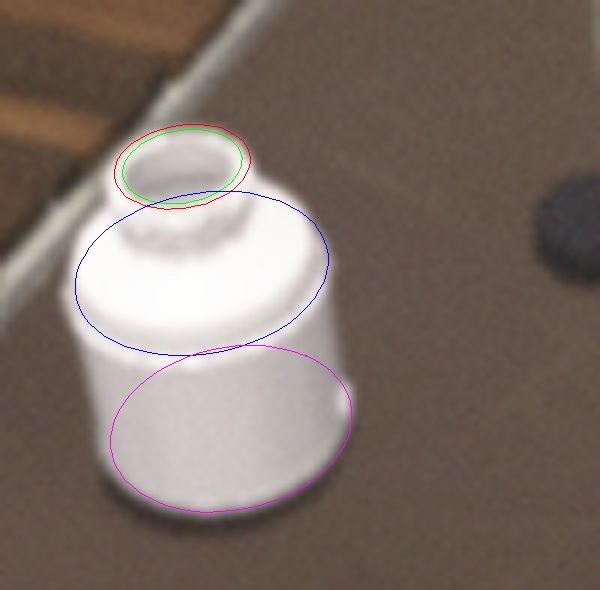

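The projected rim and body outlines at (0.506, 0.095) overlay the bottle well in both cameras (top crop ring at (336,515), scene crop ring at (182,165)). Both are within about 1–2 mm. Carrying the tray over level.

Request:
send_rows([
  [[-0.1, 0.4, 0, 0, 0, 0], [-0.2, 0.8, 0, 0, 0, 0], [-0.35, 1.33, 0, 0, 0, 0], [-0.35, 1.33, 0, 0, 0, 0], [-0.35, 1.33, 0, 0, 0, 0], [-0.35, 1.33, 0, 0, 0, 0], [-0.35, 1.33, 0, 0, 0, 0], [-0.35, 1.33, 0, 0, 0, 0], [-0.35, 1.33, 0, 0, 0, 0], [-0.35, 1.33, 0, 0, 0, 0], [-0.35, 1.33, 0, 0, 0, 0], [-0.35, 1.33, 0, 0, 0, 0]],
])

```text
time: 9.52
tool_pos: [0.4516, -0.0604, 0.1883]
tool_rot: [0.595, 0.381, 0.595, -0.381]
contact_force: [0.3, 0.1, -3.1]
gripper_width: 0.151
```

Request:
send_rows([
  [[-0.35, 1.33, 0, 0, 0, 0], [-0.35, 1.33, 0, 0, 0, 0], [-0.35, 1.33, 0, 0, 0, 0], [-0.35, 1.33, 0, 0, 0, 0], [-0.35, 1.33, 0, 0, 0, 0], [-0.35, 1.33, 0, 0, 0, 0], [-0.35, 1.33, 0, 0, 0, 0], [-0.25, 0.95, 0, 0, 0, 0], [-0.15, 0.6, 0, 0, 0, 0], [-0.1, 0.4, 0, 0, 0, 0], [0, 0, 0, 0, 0, 0], [0, 0, 0, 0, 0, 0]],
])

```text
time: 10.52
tool_pos: [0.4226, 0.0508, 0.1883]
tool_rot: [0.596, 0.381, 0.595, -0.382]
contact_force: [-0.6, -0.3, -3.2]
gripper_width: 0.153
```

```bash
cat > look.py <<'E'
from h import *
import sys
np.set_printoptions(precision=4,suppress=True)
n=sys.argv[1]
s=manip.state();print(s['time'],s['joint_pos'],s['tool_pos'],s['tool_rot'],s['contact_force'],s['gripper_width'])
for cam in ['wrist','scene','top']:
  T=c2w(cam,s); snap(cam,cam+n)
  for q in ['tray_lip','bottle_mouth']:
    for r in manip.landmark_of(q,cam)[:1]: print(cam,q,round(r['confidence'],2),w(T,r['centre']),proj(cam,w(T,r['centre']),T).round())
im=cv2.imread(f'pics/scene{n}.png');cv2.imwrite(f'pics/sc{n}.png',cv2.resize(im[150:290,100:280],None,fx=4,fy=4,interpolation=cv2.INTER_CUBIC))
im=cv2.imread(f'pics/top{n}.png');cv2.imwrite(f'pics/tc{n}.png',cv2.resize(im[220:320,130:280],None,fx=5,fy=5,interpolation=cv2.INTER_CUBIC))
E
python3 look.py 5
```

```text
10.5167 [-0.0553 -0.4302  2.1036 -0.0004  1.4679 -0.4864] [0.4226 0.0508 0.1883] [ 0.5955  0.3814  0.5952 -0.3816] [-0.6071 -0.2817 -3.1722] 0.15305774526344088
wrist tray_lip 0.79 [0.4963 0.0835 0.1555] [420. 247.]
wrist bottle_mouth 0.68 [0.5099 0.0956 0.1336] [434. 226.]
scene tray_lip 0.88 [0.5039 0.083  0.1493] [162. 202.]
scene bottle_mouth 0.83 [0.5014 0.0962 0.1274] [158. 209.]
top tray_lip 0.68 [0.4991 0.0841 0.1552] [188. 269.]
top bottle_mouth 0.72 [0.5057 0.0962 0.1246] [186. 266.]
```

View pics/wrist5.png

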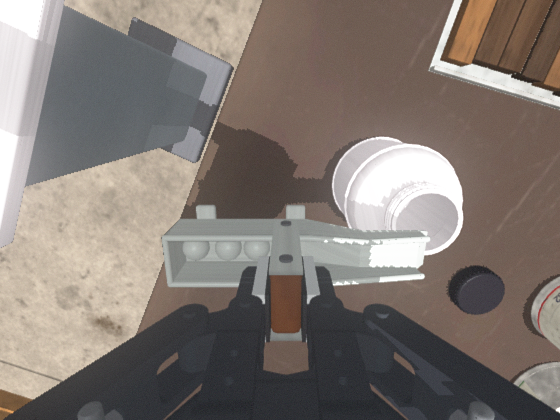

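View pics/sc5.png

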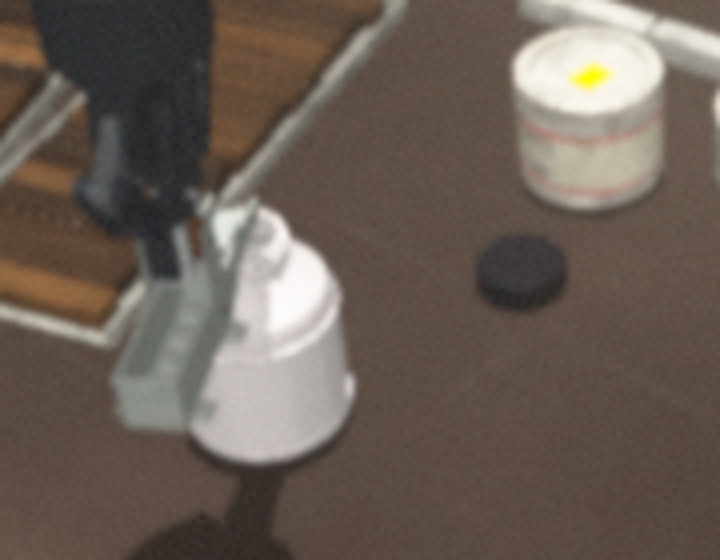

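View pics/tc5.png

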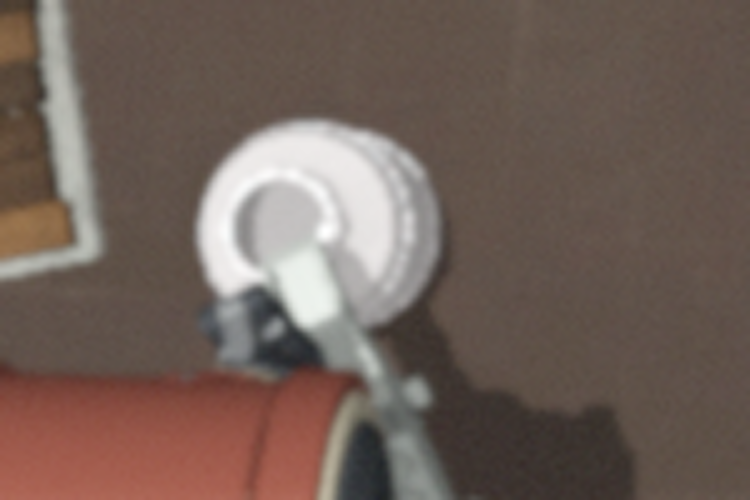

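The wrist view shows the lip end at about (425,250) and the mouth ellipse centred near (427,221), with the lip still short of it sideways. All balls visible. Next I measure the mouth relative to the tool directly in the wrist camera.

```bash
python3 - <<'E'
from h import *
np.set_printoptions(precision=4,suppress=True)
s=manip.state();T=c2w('wrist',s)
q=s['tool_rot'];Rm=R.from_quat([q[1],q[2],q[3],q[0]]).as_matrix()
im=cv2.imread('pics/wrist5.png')
big=cv2.resize(im[130:310,150:480],None,fx=2.4,fy=2.4,interpolation=cv2.INTER_CUBIC)
def dr(P,col):
    pts=[(proj('wrist',p,T)-[150,130]+.5)*2.4-.5 for p in P]
    cv2.polylines(big,[np.int32(np.round(pts))],True,col,1)
c=np.array([.506,.095])
for r,z,col in ((.024,.13,(0,0,255)),(.021,.13,(0,255,0)),(.046,.084,(255,0,0))):
    dr([np.array([c[0]+r*np.cos(a),c[1]+r*np.sin(a),z]) for a in np.linspace(0,6.28,60)],col)
d=Rm[:,1]; l=np.cross([0,0,1],d); print('yaw',np.degrees(np.arctan2(d[1],d[0])),d, Rm[:,0])
o=s['tool_pos']-np.array([0,0,.0487])
tp=lambda x,y,z:o+d*x+l*y+np.array([0,0,z])
dr([tp(44,-12.5,32)*1 if 0 else tp(.044,-.0105,.020),tp(.078,-.0105,.020),tp(.078,.0105,.020),tp(.044,.0105,.020)],(0,0,0))
dr([tp(-.064,-.013,.034),tp(.012,-.013,.034),tp(.012,.013,.034),tp(-.064,.013,.034)],(0,0,0))
dr([tp(.084,-.0125,.014),tp(.084,.0125,.014)],(255,0,255))
cv2.imwrite('pics/w5fit.png',big)
rel=np.r_[c,0]-o; print(rel@d,rel@l)
E
```

```text
yaw 24.671054596387613 [ 0.9087  0.4174 -0.0002] [-0.0002 -0.     -1.    ]
0.09438403638436833 0.005396947391189202
```

View pics/w5fit.png

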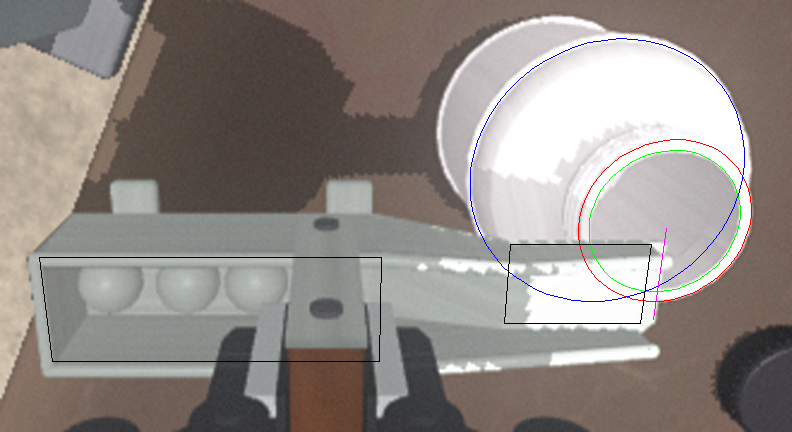

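```bash
python3 - <<'E'
from h import *
im=cv2.imread('pics/wrist5.png')
a=cv2.resize(im[215:305,300:440],None,fx=5.5,fy=5.5,interpolation=cv2.INTER_CUBIC)
cv2.imwrite('pics/w5a.png',a)
a=cv2.resize(im[210:300,155:295],None,fx=5.5,fy=5.5,interpolation=cv2.INTER_CUBIC)
cv2.imwrite('pics/w5b.png',a)
E
```

```text
(no output)
```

View pics/w5a.png

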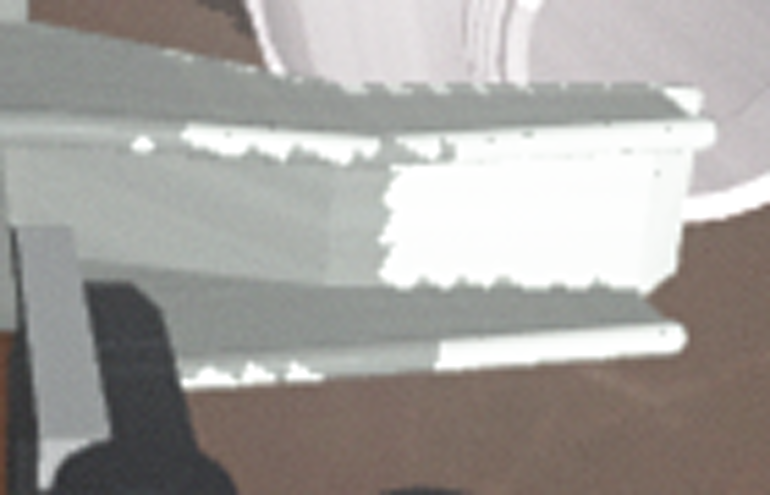

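View pics/w5b.png

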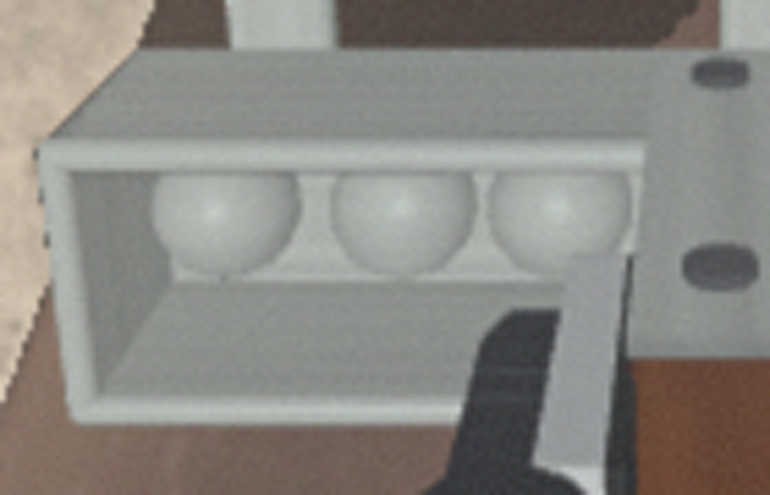

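The zoomed crops show the trough's inner corners and the spout floor edge clearly. I fit the tray's pose in the hand from those points.

```bash
python3 - <<'E'
from h import *
from scipy.optimize import least_squares
np.set_printoptions(precision=4,suppress=True)
s=manip.state();T=c2w('wrist',s)
q=s['tool_rot'];Rm=R.from_quat([q[1],q[2],q[3],q[0]]).as_matrix()
B=np.c_[Rm[:,1],np.cross([0,0,1],Rm[:,1]),[0,0,1]]
o=s['tool_pos']-np.array([0,0,.0487])
P=np.array([[-64,13,34],[-64,-13,34],[-64,-13,7],[78,-10.5,20],[44,-10.5,20]])/1e3
U=np.array([[168.6,241.3],[173.7,282.2],[186.8,260.9],[416.4,267.7],[360,266.8]])
def f(p):
    r=R.from_rotvec([0,p[4],p[2]]).as_matrix()
    return np.ravel([proj('wrist',o+B@(r@x+np.array([p[0],p[1],p[3]])),T)-u for x,u in zip(P,U)])
print(f([0]*5).reshape(-1,2))
for mask in ([1,1,0,0,0],[1,1,1,0,0],[1,1,1,1,1]):
    i=np.nonzero(mask)[0]
    def g(v): p=np.zeros(5);p[i]=v;return f(p)
    r=least_squares(g,np.zeros(len(i)),x_scale=[.001]*2+[.01]*(len(i)-2)); print(i,r.x,np.abs(r.fun).max())
E
```

```text
[[-2.7183 -4.6084]
 [-2.4671 -2.2201]
 [-1.0649 -2.482 ]
 [-0.0143 -3.4405]
 [-0.4565 -2.5282]]
[0 1] [ 0.0008 -0.002 ] 1.076065773173383
[0 1 2] [ 0.0008 -0.0021 -0.0014] 1.189381330690594
[0 1 2 3 4] [ 0.0007 -0.0025 -0.0032 -0.001   0.0047] 1.1139779126736755
```

The tray sits within (+0.8, -2) mm of nominal in the hand and is level. So the shift needed to put the mouth centre 92 mm along the spout axis is about (-1.6, +7.4) mm. I do that, then lower to just above the rim.

Request:
send_rows([
  [[-0.08, 0.37, 0, 0, 0, 0], [-0.08, 0.37, 0, 0, 0, 0], [0, 0, -0.5, 0, 0, 0], [0, 0, -0.7, 0, 0, 0], [0, 0, -0.5, 0, 0, 0], [0, 0, -0.3, 0, 0, 0], [0, 0, 0, 0, 0, 0], [0, 0, 0, 0, 0, 0], [0, 0, 0, 0, 0, 0]],
])

```text
time: 11.72
tool_pos: [0.421, 0.0582, 0.1684]
tool_rot: [0.595, 0.382, 0.595, -0.382]
contact_force: [-0.2, -0.6, -2.4]
gripper_width: 0.154
```

```bash
python3 look.py 6; python3 - <<'E'
from h import *
s=manip.state();T=c2w('wrist',s)
q=s['tool_rot'];Rm=R.from_quat([q[1],q[2],q[3],q[0]]).as_matrix()
im=cv2.imread('pics/wrist6.png')
F=5;x0,y0=330,170
big=cv2.resize(im[y0:y0+120,x0:x0+155],None,fx=F,fy=F,interpolation=cv2.INTER_CUBIC)
def dr(P,col):
    pts=[(proj('wrist',p,T)-[x0,y0]+.5)*F-.5 for p in P]
    cv2.polylines(big,[np.int32(np.round(pts))],True,col,1)
c=np.array([.506,.095])
for r,z,col in ((.024,.13,(0,0,255)),(.021,.13,(0,255,0))):
    dr([np.array([c[0]+r*np.cos(a),c[1]+r*np.sin(a),z]) for a in np.linspace(0,6.28,60)],col)
cv2.imwrite('pics/w6fit.png',big)
d=Rm[:,1]; l=np.cross([0,0,1],d);rel=np.r_[c,0]-s['tool_pos']; print(rel@d-.0008,rel@l+.002)
E
```

```text
11.7167 [-0.038  -0.4153  2.1267 -0.      1.43   -0.4689] [0.421  0.0582 0.1684] [ 0.5954  0.3816  0.5953 -0.3815] [-0.2479 -0.5966 -2.4471] 0.15357595466768373
wrist tray_lip 0.72 [0.4944 0.0918 0.1385] [422. 247.]
wrist bottle_mouth 0.56 [0.5047 0.0981 0.1341] [439. 242.]
scene tray_lip 0.93 [0.5    0.094  0.1336] [158. 208.]
scene bottle_mouth 0.87 [0.5014 0.0959 0.1277] [158. 209.]
top tray_lip 0.78 [0.5    0.0854 0.1373] [189. 268.]
top bottle_mouth 0.71 [ 0.505   0.1002 -0.0013] [197. 267.]
0.0918194400288759 -0.00017602111156328829
```

View pics/w6fit.png

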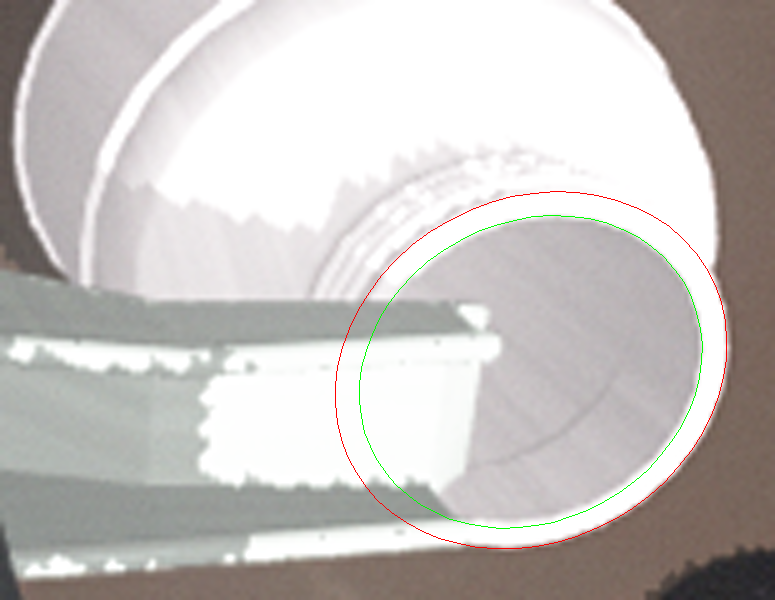

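View pics/tc6.png

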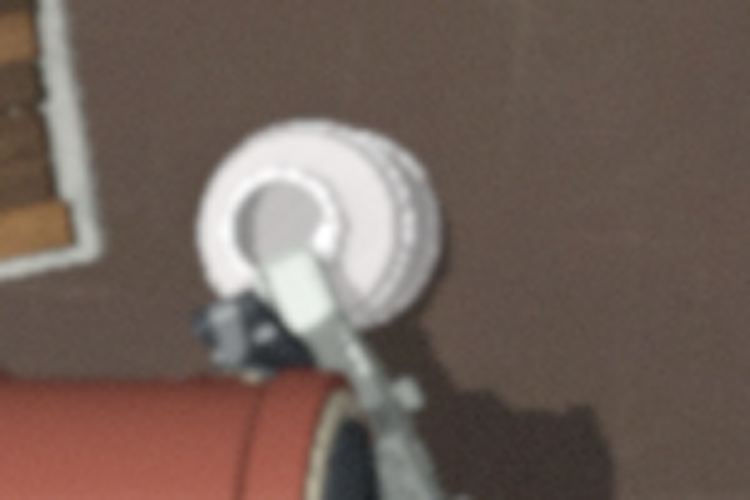

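View pics/sc6.png

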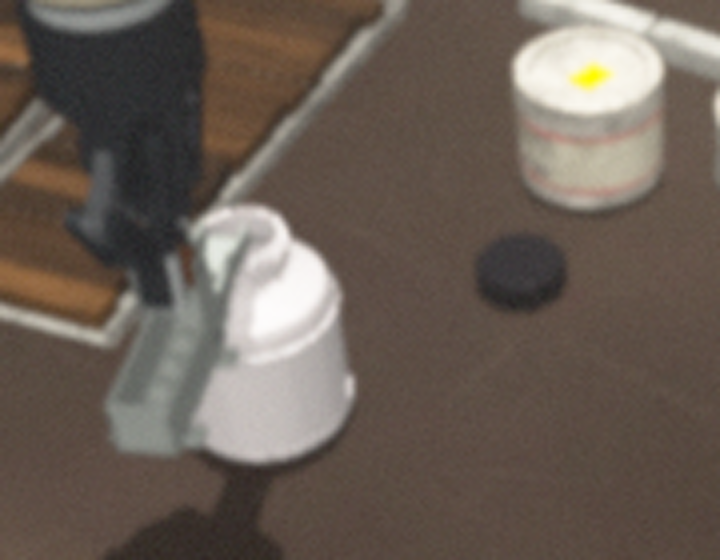

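The wrist overlay matches the visible rim, with the lip end at (475,400) inside the green mouth circle. The top crop hints at a sideways offset, so I check with a model overlay there and in the scene view.

```bash
cat > ov.py <<'E'
from h import *
import sys
n=sys.argv[1]
s=manip.state()
q=s['tool_rot'];Rm=R.from_quat([q[1],q[2],q[3],q[0]]).as_matrix()
B=np.c_[Rm[:,1],-Rm[:,2],-Rm[:,0]]
o=s['tool_pos']-B[:,2]*.0487+B[:,0]*.0008-B[:,1]*.002
out=[]
for cam,x0,y0 in (('top',150,235),('scene',130,180)):
    F=8; im=cv2.imread(f'pics/{cam}{n}.png')
    big=cv2.resize(im[y0:y0+70,x0:x0+50],None,fx=F,fy=F,interpolation=cv2.INTER_CUBIC)
    def dr(P,col):
        pts=[(proj(cam,p)-[x0,y0]+.5)*F-.5 for p in P]
        cv2.polylines(big,[np.int32(np.round(pts))],True,col,1)
    c=np.array([.506,.095])
    dr([np.array([c[0]+.021*np.cos(a),c[1]+.021*np.sin(a),.13]) for a in np.linspace(0,6.28,60)],(0,255,0))
    dr([np.array([c[0]+.024*np.cos(a),c[1]+.024*np.sin(a),.13]) for a in np.linspace(0,6.28,60)],(0,0,255))
    t=lambda x,y,z:o+B@(np.array([x,y,z])/1e3)
    dr([t(44,-12.5,32),t(80,-12.5,29),t(83,-10.5,17),t(83,10.5,17),t(80,12.5,29),t(44,12.5,32)],(255,0,255))
    out.append(big)
cv2.imwrite(f'pics/ov{n}.png',np.hstack(out))
E
python3 ov.py 6
```

```text
(no output)
```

View pics/ov6.png

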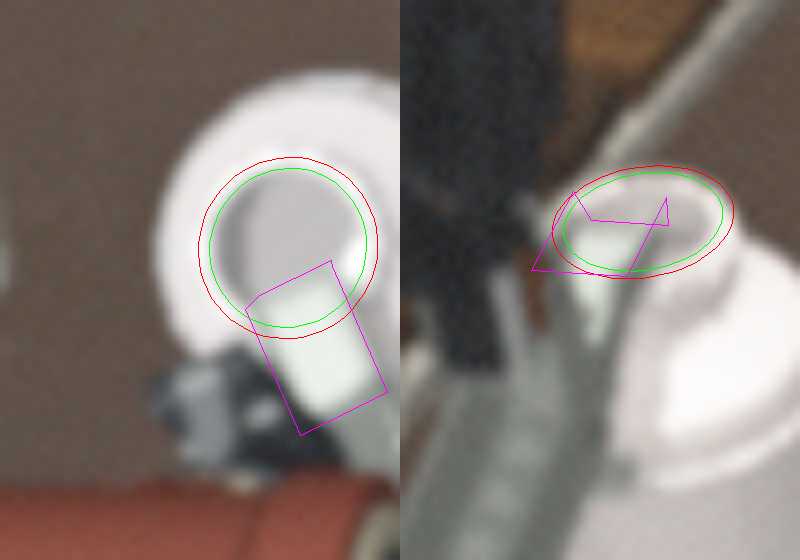

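The top overlay agrees with the visible spout, and in the scene view the network's lip point falls on the modelled lip. The apparent offset was blur. Lowering to contact in small steps.

Request:
send_rows([
  [[0, 0, -0.2, 0, 0, 0], [0, 0, -0.2, 0, 0, 0], [0, 0, -0.1, 0, 0, 0], [0, 0, 0, 0, 0, 0], [0, 0, 0, 0, 0, 0]],
])

```text
time: 12.58
tool_pos: [0.4208, 0.0583, 0.1631]
tool_rot: [0.595, 0.381, 0.595, -0.382]
contact_force: [-0.1, -0.7, -3.3]
gripper_width: 0.155
```

Request:
send_rows([
  [[0, 0, -0.1, 0, 0, 0], [0, 0, 0, 0, 0, 0], [0, 0, 0, 0, 0, 0], [0, 0, 0, 0, 0, 0]],
])

```text
time: 12.92
tool_pos: [0.4209, 0.0583, 0.1623]
tool_rot: [0.595, 0.382, 0.595, -0.382]
contact_force: [-0.1, -1.0, -3.3]
gripper_width: 0.151
```

Request:
send_rows([
  [[0, 0, -0.1, 0, 0, 0], [0, 0, 0, 0, 0, 0], [0, 0, 0, 0, 0, 0], [0, 0, 0, 0, 0, 0]],
])

```text
time: 13.25
tool_pos: [0.4209, 0.0583, 0.1613]
tool_rot: [0.595, 0.382, 0.595, -0.382]
contact_force: [-0.1, -0.4, -3.2]
gripper_width: 0.151
```

```bash
python3 -c "
from h import *
s=manip.state();print(s['tool_pos'],s['contact_force'],s['ft_torque'])"
```

```text
[0.42087622 0.05832434 0.16130064] [-0.10438092 -0.36552195 -3.18826536] [ 0.03962349 -0.07665238 -0.01138819]
```

Request:
send_rows([
  [[0, 0, -0.07, 0, 0, 0], [0, 0, 0, 0, 0, 0], [0, 0, 0, 0, 0, 0], [0, 0, 0, 0, 0, 0]],
])

```text
time: 13.58
tool_pos: [0.4209, 0.0583, 0.1606]
tool_rot: [0.595, 0.382, 0.595, -0.382]
contact_force: [0.8, 0.3, -3.3]
gripper_width: 0.154
```

Request:
send_rows([
  [[0, 0, -0.05, 0, 0, 0], [0, 0, 0, 0, 0, 0], [0, 0, 0, 0, 0, 0], [0, 0, 0, 0, 0, 0]],
])

```text
time: 13.92
tool_pos: [0.421, 0.0583, 0.1604]
tool_rot: [0.595, 0.382, 0.595, -0.381]
contact_force: [-1.5, 0.1, -0.3]
gripper_width: 0.155
```

```bash
python3 -c "
from h import *
s=manip.state();print(s['tool_pos'],s['contact_force'],s['ft_torque'])"
```

```text
[0.42098574 0.05826117 0.16040563] [-1.4705821   0.07478632 -0.26107594] [-0.00634138  0.11853529  0.02082396]
```

Contact: the vertical force rose by 3 N, the torque change fits a load about 75 mm out on the spout, and the tray height of 0.1117 matches the expected 0.112. The spout is resting on the rim. Next I work out the pivot about the rim's inner edge.

```bash
cp look.py l2.py; python3 - <<'E'
import numpy as np
def p(t): c,s=np.cos(t),np.sin(t); return np.array([-7.58*c+3.07*s,7.58*s+3.07*c])
for st in (2.5,):
  for k in range(0,18):
    a=p(np.radians(st*k));b=p(np.radians(st*(k+1)));D=b-a
    print(st*(k+1),np.round([D[0]*.909,D[0]*.417,D[1]],3))
E
python3 look.py 7; python3 ov.py 7
```

```text
2.5 [0.128 0.059 0.328]
5.0 [0.141 0.065 0.321]
7.5 [0.154 0.071 0.314]
10.0 [0.166 0.076 0.306]
12.5 [0.178 0.082 0.298]
15.0 [0.19  0.087 0.289]
17.5 [0.201 0.092 0.28 ]
20.0 [0.212 0.097 0.27 ]
22.5 [0.222 0.102 0.26 ]
25.0 [0.233 0.107 0.249]
27.5 [0.242 0.111 0.237]
30.0 [0.251 0.115 0.226]
32.5 [0.26  0.119 0.213]
35.0 [0.268 0.123 0.201]
37.5 [0.276 0.127 0.188]
40.0 [0.283 0.13  0.174]
42.5 [0.29  0.133 0.16 ]
45.0 [0.296 0.136 0.146]
13.9167 [-0.0379 -0.4079  2.1351 -0.0001  1.4142 -0.4689] [0.421  0.0583 0.1604] [ 0.5955  0.3815  0.5953 -0.3815] [-1.4706  0.0748 -0.2611] 0.1546059863715211
wrist tray_lip 0.95 [0.4932 0.0941 0.1284] [421. 242.]
wrist bottle_mouth 0.57 [0.5059 0.0981 0.1334] [447. 248.]
scene tray_lip 0.49 [0.4223 0.0575 0.1221] [148. 239.]
scene bottle_mouth 0.97 [0.5027 0.0972 0.1239] [159. 210.]
top tray_lip 0.76 [0.4961 0.088  0.1299] [189. 270.]
top bottle_mouth 0.85 [0.5072 0.0954 0.1271] [186. 265.]
```

View pics/wrist7.png

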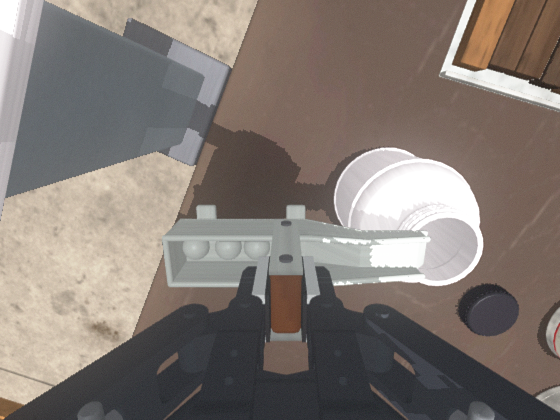

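View pics/sc7.png

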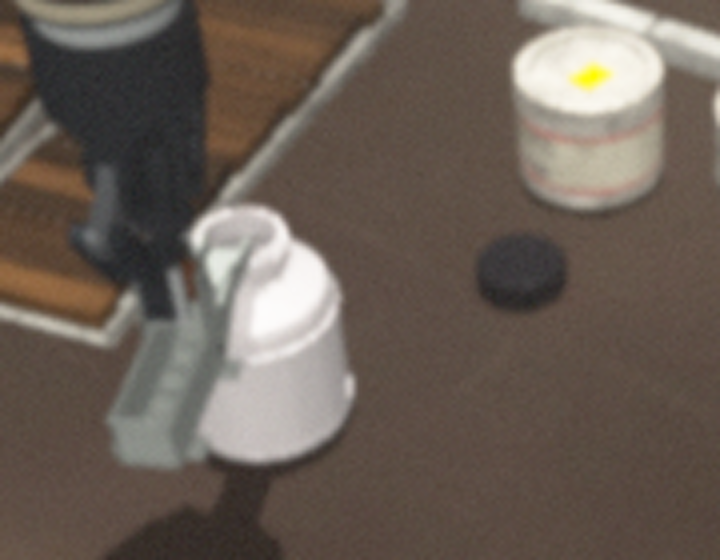

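The wrist view shows the lip (425,250) inside the mouth, the bottle upright and unmoved, and the balls in the trough. Tilting about the rim in stages.

Request:
send_rows([
  [[0.13, 0.06, 0.33, -0.0182, 0.0396, 0], [0.14, 0.065, 0.32, -0.0182, 0.0396, 0], [0.155, 0.07, 0.315, -0.0182, 0.0396, 0], [0.165, 0.075, 0.305, -0.0182, 0.0396, 0], [0, 0, 0, 0, 0, 0], [0, 0, 0, 0, 0, 0]],
])

```text
time: 14.87
tool_pos: [0.4275, 0.0613, 0.1724]
tool_rot: [0.56, 0.329, 0.626, -0.431]
contact_force: [1.2, -0.6, -1.3]
gripper_width: 0.149
```

```bash
cat > chk.py <<'E'
from h import *
np.set_printoptions(precision=4,suppress=True)
s=manip.state();q=s['tool_rot'];Rm=R.from_quat([q[1],q[2],q[3],q[0]]).as_matrix()
B=np.c_[Rm[:,1],-Rm[:,2],-Rm[:,0]]
o=s['tool_pos']-B[:,2]*.0487+B[:,0]*.0008-B[:,1]*.002
print(s['time'],s['joint_pos'],s['contact_force'],'tilt',np.degrees(np.arcsin(-B[2,0])),'roll',np.degrees(np.arcsin(B[2,1])))
c=np.array([.506,.095,.13]);print('mouth in tray mm',1e3*B.T@(c-o),'pivot',o+B@[.075,0,.018],'expected z .13')
E
python3 chk.py
```

```text
14.8667 [ 0.0152 -0.2638  2.012  -0.0694  1.5513 -0.4095] [ 1.23   -0.6361 -1.2877] tilt 9.874243310906957 roll 0.0026719721075127785
mouth in tray mm [90.5781 -0.2196 21.5183] pivot [0.4914 0.0885 0.1292] expected z .13
```

Request:
send_rows([
  [[0.18, 0.08, 0.3, -0.0182, 0.0396, 0], [0.19, 0.085, 0.29, -0.0182, 0.0396, 0], [0.2, 0.09, 0.28, -0.0182, 0.0396, 0], [0.21, 0.095, 0.27, -0.0182, 0.0396, 0], [0, 0, 0, 0, 0, 0], [0, 0, 0, 0, 0, 0]],
])

```text
time: 15.37
tool_pos: [0.4349, 0.0646, 0.1838]
tool_rot: [0.521, 0.273, 0.652, -0.478]
contact_force: [1.4, 0.5, -2.9]
gripper_width: 0.151
```

```bash
python3 chk.py; python3 look.py 8
```

```text
15.3667 [ 0.0573 -0.1239  1.8939 -0.1251  1.6948 -0.3692] [ 1.3757  0.4716 -2.8926] tilt 19.840872972627647 roll 0.009000587058381847
mouth in tray mm [90.1529 -0.1347 24.3597] pivot [0.491  0.0883 0.1292] expected z .13
15.3667 [ 0.0573 -0.1239  1.8939 -0.1251  1.6948 -0.3692] [0.4349 0.0646 0.1838] [ 0.5207  0.2732  0.6523 -0.4783] [ 1.3757  0.4716 -2.8926] 0.1506062983753197
wrist tray_lip 0.75 [0.4977 0.0929 0.1231] [427. 246.]
wrist bottle_mouth 0.73 [0.5068 0.0978 0.1334] [448. 254.]
scene tray_lip 0.63 [0.499  0.0879 0.1216] [161. 213.]
scene bottle_mouth 0.78 [0.501  0.0934 0.1294] [159. 209.]
top tray_lip 0.91 [0.4958 0.0848 0.1253] [191. 270.]
top bottle_mouth 0.86 [0.5081 0.0925 0.127 ] [187. 264.]
```

View pics/wrist8.png

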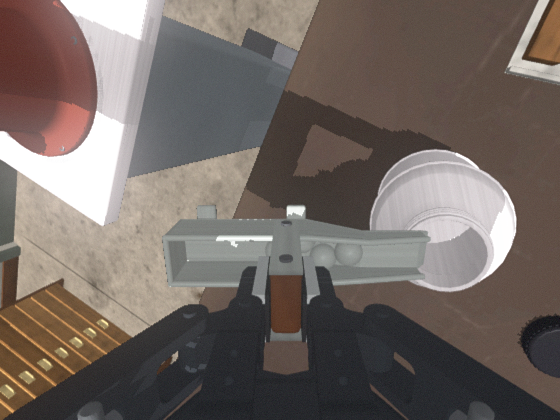

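View pics/sc8.png

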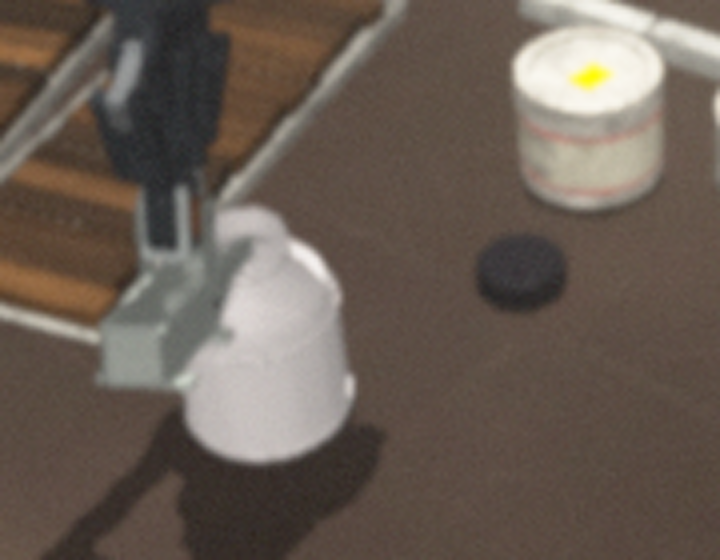

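The balls have gathered at the foot of the ramp at (323,256) and (347,253). The bottle stands, and the lip (425,245) is in the mouth. Contact is light, so I continue to 40° with a hair of extra seating.

Request:
send_rows([
  [[0.225, 0.105, 0.22, -0.0182, 0.0396, 0], [0.235, 0.11, 0.24, -0.0182, 0.0396, 0], [0.245, 0.115, 0.235, -0.0182, 0.0396, 0], [0.255, 0.12, 0.225, -0.0182, 0.0396, 0], [0.265, 0.12, 0.21, -0.0182, 0.0396, 0], [0.27, 0.125, 0.2, -0.0182, 0.0396, 0], [0.28, 0.13, 0.185, -0.0182, 0.0396, 0], [0.285, 0.13, 0.175, -0.0182, 0.0396, 0], [0, 0, 0, 0, 0, 0], [0, 0, 0, 0, 0, 0], [0, 0, 0, 0, 0, 0], [0, 0, 0, 0, 0, 0]],
])

```text
time: 16.82
tool_pos: [0.455, 0.0739, 0.2013]
tool_rot: [0.429, 0.156, 0.69, -0.562]
contact_force: [1.3, 0.4, -1.1]
gripper_width: 0.154
```

```bash
python3 chk.py; python3 look.py 9
```

```text
16.8167 [ 0.1193  0.1506  1.6705 -0.2164  1.9838 -0.3301] [ 1.2747  0.3548 -1.1367] tilt 39.889426960611964 roll -0.006860801473944644
mouth in tray mm [87.261  -0.1314 29.3228] pivot [0.4908 0.0882 0.1292] expected z .13
16.8167 [ 0.1193  0.1506  1.6705 -0.2164  1.9838 -0.3301] [0.455  0.0739 0.2013] [ 0.4295  0.1556  0.6897 -0.5618] [ 1.2747  0.3548 -1.1367] 0.15418880045668346
wrist tray_lip 0.58 [0.4933 0.0899 0.1232] [421. 247.]
wrist bottle_mouth 0.94 [0.5087 0.0946 0.132 ] [445. 263.]
scene tray_lip 0.94 [0.4966 0.0898 0.1182] [160. 215.]
scene bottle_mouth 0.74 [0.5012 0.0939 0.1275] [159. 209.]
top tray_lip 0.83 [0.4954 0.0854 0.1229] [191. 270.]
top bottle_mouth 0.82 [0.5044 0.0951 0.1269] [186. 266.]
```

View pics/wrist9.png

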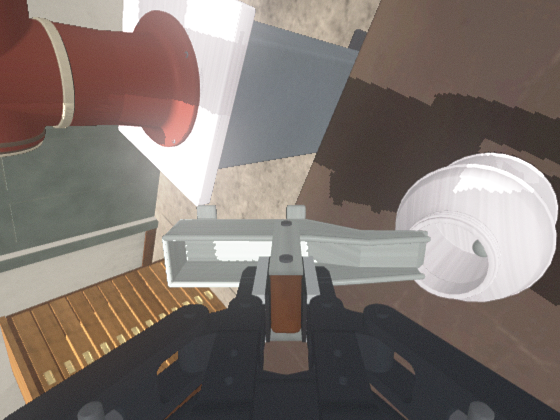

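View pics/sc9.png

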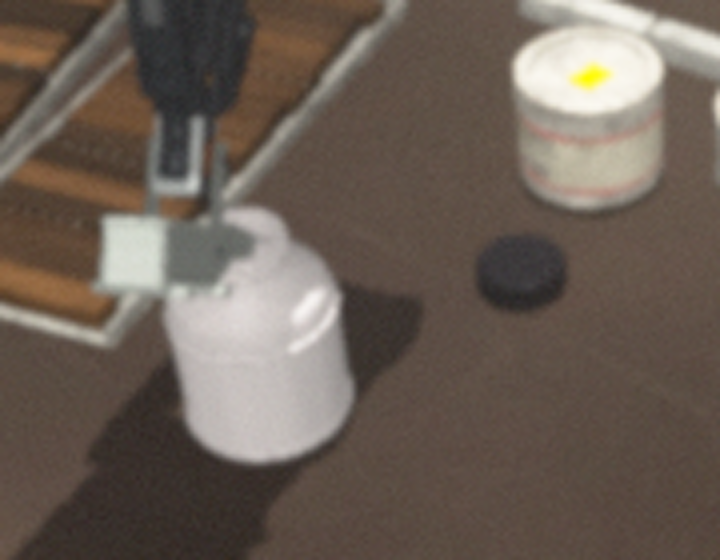

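View pics/tc9.png

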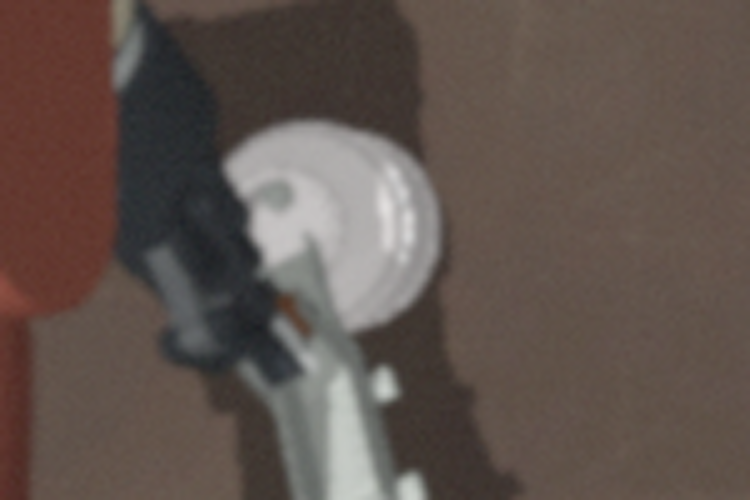

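The tray is empty: trough and spout are bare in the wrist view, and something ball-like shows inside the mouth at (480,245). The bottle has not moved and no balls are on the table. After a short dwell I lift straight out, then level.

Request:
send_rows([
  [[0, 0, 0, 0, 0, 0], [0, 0, 0, 0, 0, 0], [0, 0, 0, 0, 0, 0], [0, 0, 0.3, 0, 0, 0], [0, 0, 0.7, 0, 0, 0], [0, 0, 1, 0, 0, 0], [0, 0, 1.2, 0, 0, 0], [0, 0, 1.2, 0, 0, 0], [0, 0, 0.6, 0, 0, 0], [0, 0, 0, 0, 0, 0]],
])

```text
time: 18.1
tool_pos: [0.4563, 0.0742, 0.2537]
tool_rot: [0.431, 0.157, 0.689, -0.561]
contact_force: [-0.4, 0.3, -1.0]
gripper_width: 0.154
```

```bash
python3 chk.py; python3 look.py 10
python3 - <<'E'
from h import *
s=manip.state()
for cam in('wrist','top','scene'):
    T=c2w(cam,s)
    for r in manip.landmark_of('ball_0',cam)[:5]: print(cam,round(r['confidence'],2),w(T,r['centre']).round(3),proj(cam,w(T,r['centre']),T).round())
E
```

```text
18.1 [ 0.1196  0.1066  1.6269 -0.2255  2.0659 -0.3504] [-0.3533  0.304  -0.9652] tilt 39.70370291637734 roll -0.08192981576005348
mouth in tray mm [119.7126   0.3283 -12.0608] pivot [0.4923 0.0884 0.1817] expected z .13
18.1 [ 0.1196  0.1066  1.6269 -0.2255  2.0659 -0.3504] [0.4563 0.0742 0.2537] [ 0.4307  0.1566  0.689  -0.5614] [-0.3533  0.304  -0.9652] 0.153810503641113
wrist tray_lip 0.68 [0.4898 0.0929 0.177 ] [415. 239.]
wrist bottle_mouth 0.71 [0.5068 0.0964 0.1338] [462. 232.]
scene tray_lip 0.6 [0.4949 0.0889 0.1715] [156. 196.]
scene bottle_mouth 0.77 [0.503  0.0955 0.1263] [159. 209.]
top tray_lip 0.65 [0.4944 0.0847 0.1723] [185. 271.]
top bottle_mouth 0.55 [0.506  0.0936 0.1263] [187. 265.]
top 0.46 [0.521 0.125 0.012] [185. 260.]
```

View pics/wrist10.png

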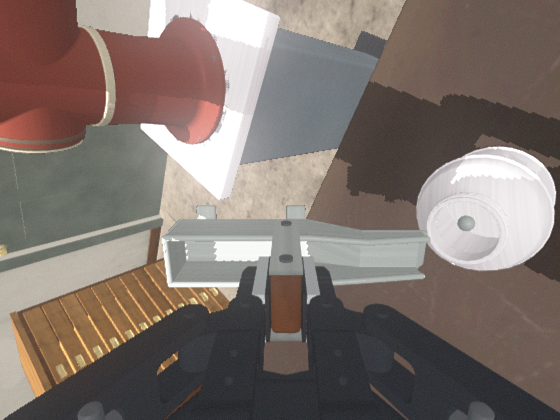

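The mouth shows a ball on the bottle's floor at (466,223). The tray is empty and clear of the bottle. Levelling and carrying it away.

Request:
send_rows([
  [[0, -0.5, 0, 0.0361, -0.0787, 0], [0, -1, 0, 0.0361, -0.0787, 0], [-0.2, -1.2, 0, 0.0361, -0.0787, 0], [-0.2, -1.2, 0, 0.0361, -0.0787, 0], [-0.2, -1.2, 0, 0.0361, -0.0787, 0], [-0.2, -1.2, 0, 0.0361, -0.0787, 0], [0, -1.2, 0, 0.0361, -0.0787, 0], [0, -1.2, 0, 0.0361, -0.0787, 0], [0, -1.5, 0, 0, 0, 0], [0, -1.5, 0, 0, 0, 0], [0, -1.5, 0, 0, 0, 0], [0, -1.5, 0, 0, 0, 0]],
])

```text
time: 19.7
tool_pos: [0.4464, -0.0737, 0.2511]
tool_rot: [0.594, 0.38, 0.596, -0.383]
contact_force: [1.4, -0.6, -1.2]
gripper_width: 0.156
```

Request:
send_rows([
  [[0.2, -1.5, 0, 0, 0, 0], [0.2, -1.5, 0, 0, 0, 0], [0.2, -1.5, -0.5, 0, 0, 0], [0.2, -1.5, -1, 0, 0, 0], [0.2, -1.2, -1.5, 0, 0, 0], [0.2, -0.8, -1.8, 0, 0, 0], [0.2, -0.4, -1.8, 0, 0, 0], [0, 0, -1.8, 0, 0, 0], [0, 0, -1.8, 0, 0, 0], [0, 0, -1.5, 0, 0, 0], [0, 0, 0, 0, 0, 0], [0, 0, 0, 0, 0, 0]],
])

```text
time: 20.7
tool_pos: [0.4602, -0.1565, 0.1332]
tool_rot: [0.593, 0.38, 0.597, -0.383]
contact_force: [0.5, -0.1, -2.7]
gripper_width: 0.152
```

```bash
python3 chk.py; python3 look.py 11;python3 - <<'E'
from h import *
s=manip.state()
for cam in('wrist','top','scene'):
    T=c2w(cam,s)
    for r in manip.landmark_of('ball_0',cam)[:5]: print(cam,round(r['confidence'],2),w(T,r['centre']).round(3),proj(cam,w(T,r['centre']),T).round())
E
```

```text
20.7 [-0.4787 -0.2014  2.0213 -0.0043  1.3275 -0.9085] [ 0.5036 -0.0845 -2.6843] tilt 0.39371902951677645 roll 0.11439925524307853
mouth in tray mm [145.9035 211.3854  46.11  ] pivot [ 0.5297 -0.1267  0.102 ] expected z .13
20.7 [-0.4787 -0.2014  2.0213 -0.0043  1.3275 -0.9085] [ 0.4602 -0.1565  0.1332] [ 0.5934  0.3799  0.5972 -0.3832] [ 0.5036 -0.0845 -2.6843] 0.15178381858707596
wrist tray_lip 0.94 [ 0.5357 -0.1226  0.097 ] [422. 245.]
scene tray_lip 0.61 [ 0.5412 -0.1266  0.101 ] [257. 243.]
scene bottle_mouth 0.79 [0.5019 0.0944 0.1257] [159. 210.]
top bottle_mouth 0.78 [0.508  0.0959 0.1262] [186. 265.]
top 0.57 [0.521 0.126 0.01 ] [185. 260.]
scene 0.26 [0.502 0.095 0.128] [159. 209.]
```

View pics/wrist11.png

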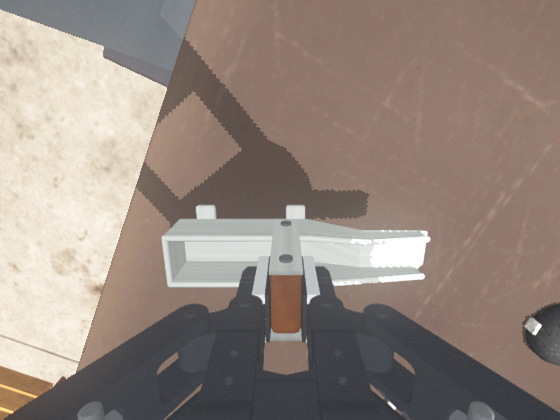

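View pics/scene11.png

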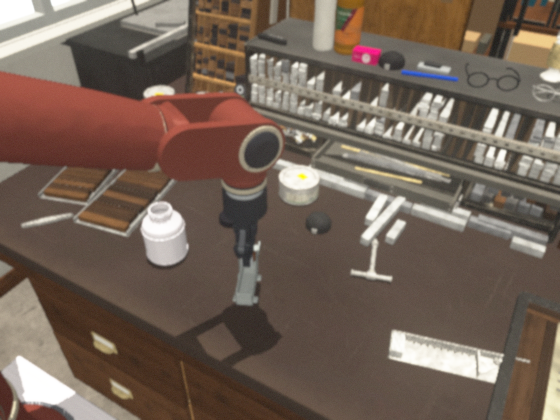

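View pics/tc11.png

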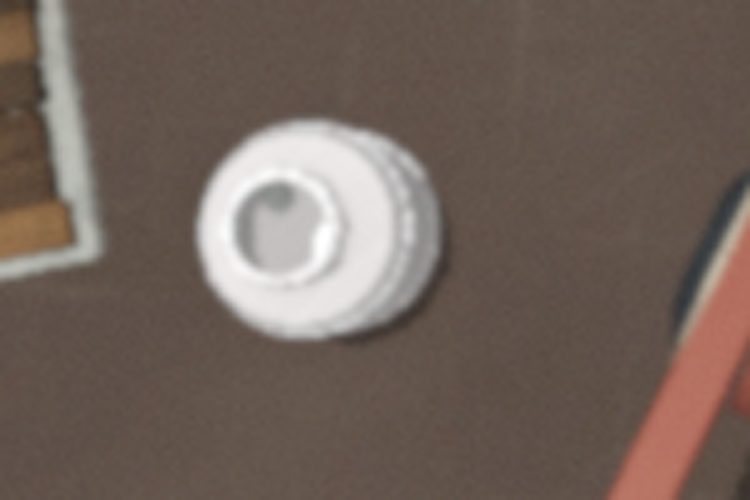

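The tray is empty and level, the bottle stands, and a ball shows in its mouth (top crop (275,192)). The table is clear of balls. Setting the tray down here.

Request:
send_rows([
  [[0, 0, -0.8, 0.0029, -0.0062, 0], [0, 0, -1.3, 0, 0, 0], [0, 0, -1.5, 0, 0, 0], [0, 0, -1.5, 0, 0, 0], [0, 0, -1.2, 0, 0, 0], [0, 0, -0.8, 0, 0, 0], [0, 0, -0.5, 0, 0, 0], [0, 0, -0.3, 0, 0, 0], [0, 0, 0, 0, 0, 0], [0, 0, 0, 0, 0, 0]],
])

```text
time: 22.13
tool_pos: [0.4616, -0.1571, 0.0556]
tool_rot: [0.596, 0.382, 0.594, -0.381]
contact_force: [0.1, -1.1, -2.7]
gripper_width: 0.152
```

Request:
send_rows([
  [[0, 0, -0.15, 0, 0, 0], [0, 0, -0.1, 0, 0, 0], [0, 0, -0.1, 0, 0, 0], [0, 0, 0, 0, 0, 0], [0, 0, 0, 0, 0, 0]],
])

```text
time: 22.55
tool_pos: [0.4612, -0.1569, 0.0517]
tool_rot: [0.596, 0.382, 0.595, -0.381]
contact_force: [-0.9, 0.7, -2.0]
gripper_width: 0.151
```

Request:
send_rows([
  [[0, 0, -0.1, 0, 0, 0], [0, 0, -0.1, 0, 0, 0], [0, 0, 0, 0, 0, 0], [0, 0, 0, 0, 0, 0], [0, 0, 0, 0, 0, 0]],
])

```text
time: 22.97
tool_pos: [0.4612, -0.1569, 0.0496]
tool_rot: [0.596, 0.382, 0.595, -0.381]
contact_force: [0.3, 0.2, -2.9]
gripper_width: 0.153
```

Request:
send_rows([
  [[0, 0, -0.05, 0, 0, 0], [0, 0, -0.05, 0, 0, 0], [0, 0, 0, 0, 0, 0], [0, 0, 0, 0, 0, 0]],
])

```text
time: 23.3
tool_pos: [0.4613, -0.157, 0.0487]
tool_rot: [0.596, 0.382, 0.595, -0.381]
contact_force: [0.7, 0.0, -1.0]
gripper_width: 0.154
```

The tray has touched the table, at the same height as when it was picked up. Releasing and rising.

Request:
send_rows([
  [[0, 0, -0.03, 0, 0, 0], [0, 0, 0, 0, 0, 0], [0, 0, 0, 0, 0, 0], [0, 0, 0, 0, 0, 0], [0, 0, 0, 0, 0, 0], [0, 0, 0, 0, 0, 0], [0, 0, 0, 0, 0, 0], [0, 0, 0, 0, 0, 0], [0, 0, 0, 0, 0, 0], [0, 0, 0, 0, 0, 0]],
], fingers=0)

```text
time: 24.13
tool_pos: [0.4612, -0.1569, 0.0483]
tool_rot: [0.596, 0.382, 0.595, -0.381]
contact_force: [0.1, 0.3, -0.4]
gripper_width: 0.999
```

Request:
send_rows([
  [[0, 0, 0.5, 0, 0, 0], [0, 0, 1, 0, 0, 0], [0, 0, 1.5, 0, 0, 0], [0, 0, 2, 0, 0, 0], [0, 0, 2, 0, 0, 0], [0, 0, 2, 0, 0, 0], [0, 0, 2, 0, 0, 0], [0, 0, 2, 0, 0, 0], [0, 0, 2, 0, 0, 0], [0, 0, 1.5, 0, 0, 0], [0, 0, 0, 0, 0, 0], [0, 0, 0, 0, 0, 0]],
])

```text
time: 25.13
tool_pos: [0.4618, -0.1572, 0.2149]
tool_rot: [0.597, 0.382, 0.594, -0.381]
contact_force: [-0.6, 0.1, -0.1]
gripper_width: 1.001
```

```bash
python3 look.py 12; python3 - <<'E'
from h import *
np.set_printoptions(precision=3,suppress=True)
for cam in ['scene','top']:
    T=c2w(cam)
    for q in ['tray','mixing_bottle','screw_cap','ink_tin','tape_measure','quoin_key','ball_0']:
        for r in manip.landmark_of(q,cam)[:2]: print(cam,q,round(r['confidence'],2),w(T,r['centre']))
E
```

```text
25.1333 [-0.4818 -0.2785  1.945   0.0015  1.4702 -0.9128] [ 0.4618 -0.1572  0.2149] [ 0.597   0.3822  0.5937 -0.3809] [-0.6469  0.1286 -0.1332] 1.0009125644734604
wrist tray_lip 0.69 [ 0.5343 -0.1234  0.0154] [357. 183.]
scene tray_lip 0.81 [ 0.5399 -0.1246  0.0126] [256. 273.]
scene bottle_mouth 0.81 [0.5015 0.0945 0.1267] [159. 210.]
top bottle_mouth 0.59 [0.5079 0.0949 0.1282] [186. 265.]
scene tray 0.77 [ 0.464 -0.155 -0.003]
scene tray 0.3 [ 0.503  0.097 -0.003]
scene mixing_bottle 0.88 [ 0.506  0.093 -0.   ]
scene mixing_bottle 0.22 [ 0.717 -0.326 -0.003]
scene screw_cap 0.48 [ 0.67   0.033 -0.001]
scene ink_tin 0.73 [ 0.8    0.061 -0.005]
scene tape_measure 0.77 [ 0.762 -0.166 -0.003]
scene ball_0 0.18 [ 0.509  0.096 -0.004]
top mixing_bottle 0.8 [ 0.509  0.096 -0.001]
top screw_cap 0.8 [0.675 0.033 0.   ]
top ink_tin 0.72 [ 0.802  0.062 -0.001]
top tape_measure 0.76 [ 0.767 -0.168  0.002]
top quoin_key 0.76 [ 0.723 -0.325  0.004]
top ball_0 0.45 [0.519 0.123 0.012]
```

View pics/wrist12.png

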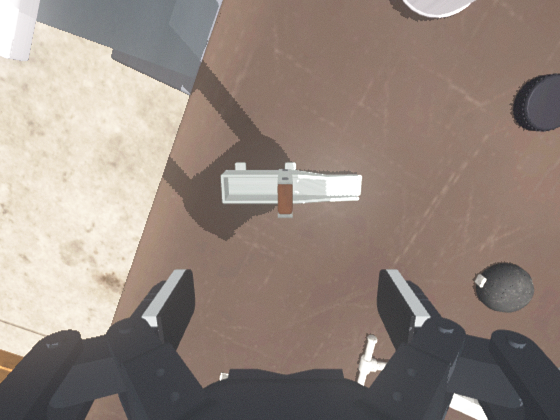

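View pics/scene12.png

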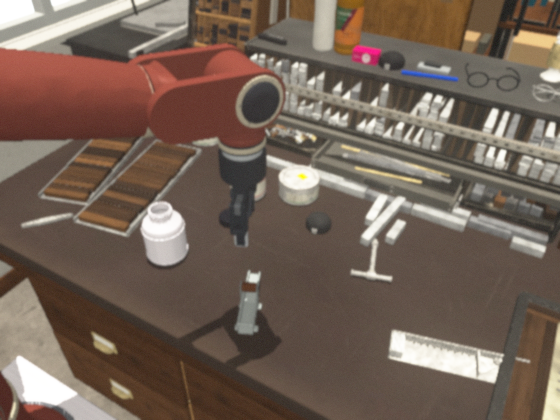

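The wrist view shows the tray upright and empty at (290,187), released, with the jaws open and clear. The scene view shows the bottle standing at (165,235), no ball on the table, and the bystanders where they were. Handing in.

```bash
python3 -c "
from plant import manip
print(manip.job_done())"
```

```text
the job is handed in; nothing more can be done
None
```

I poured the mixing balls into the bottle, set the empty tray down upright at about (0.461, -0.157) and let go. I handed the job in at about 25 s, against the 72 s limit.

**Pour:** I carried the tray level and lowered the spout until it rested on the rim, where the force rose by about 3 N. The lip was about 13 mm inside the mouth. Then I tilted the tray to 40° about the rim.

**Last checks:**
- The tray is upright and empty.
- The bottle is standing and has not moved, to within the few millimetres the cameras can resolve.
- The screw cap, ink tin, tape measure and quoin key are where they were, to the same accuracy.
- No ball shows on the table.
- The gripper is open and touching nothing.

**Not fully confirmed:** only one ball could be seen through the bottle's mouth. That all four are inside follows from the empty tray and the clear table; I did not count them. During the tilt the contact on the rim was light, at one point about 0.4 N, which is close to the sensor noise.

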